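# Free the jammed heating block

### The arm

A 6-joint arm with a two-finger parallel gripper is mounted at the origin on the work surface. World frame = base frame: x ahead of the robot, y to its left, z up, the work surface at z = 0. Lengths are in m, angles in rad, forces in N, time in s.
With the tool pointing down it reaches from about 0.35 to 0.975 m from the base axis. Payload 4.9 kg.
Tool frame: the origin (TCP) lies between the finger pads; the fingertips stand 19 mm ahead of it and the grasp point (between the pads) is the TCP; z points along the fingers, y is the direction in which the jaws open and shut (so a half turn about z gives the same grasp; the last joint's range is limited). The gripper opens to 85 mm and grips with 20 to 120 N. Pads are 22 mm wide; open, the fingers measure 114 mm over their backs; the gripper's body (76 mm by 85 mm) begins 54 mm behind the grasp point. The pads swing forward as they close: fully open they stand 13 mm farther back than shut.
Start: joints at [-1.376, 0.053, 1.613, -0, 1.476, -0.119], TCP at [0.193, -0.594, 0.25] pointing down, gripper open.
Joint ranges: [-3.01, 3.01], [-1.01, 2.22], [0.06, 2.58], [-1.02, 4.17], [0.09, 2.62], [-3.14, 3.14]. Speed limits (rad/s): [2.57, 2.57, 3.14, 3.14, 3.14, 3.14].

### API

Orientations are given as a unit quaternion [w, x, y, z].
In Python, from plant import state, grab_frame, calibration, job_done gives the robot as it stands. The module is installed in compiled form; this text tells all that it offers.
- The arm moves only by the tool servo_tool, never from a script. Its argument "deltas" is a list that holds one entry, the list of rows, each a list of 5 numbers: the finger opening in mm, from 0 to 85.4, then the shift along the world's x, y, z in mm, then the turn about the world's z in units of 6 degrees (1.0 is 6 degrees). A call has 1 to 5 rows; each row is the pose to reach, as a shift and turn from the pose commanded when the call began; what a row does not reach only later rows make up. A row lasts 1/8 s, in which the tool goes at most 62.5 mm and 10.7 degrees, less where a joint would pass 70% of its speed; a pose out of reach is approached as far as the arm can. A call with a gripper value outside its range is refused whole. The fingers move at their own pace and stop on an object; the grip force is fixed at half the most. Time passes only in rows, so rows that repeat a pose let the fingers close. It gives the time, the measured TCP pose, the force and the opening at its end, in the units of the state.
- state(): the state, without advancing time (a new reading comes with each control period).
- grab_frame(name): name is "scene" or "top"; returns the picture (480x640x3 uint8, red, green, blue); there is no depth.
- calibration(name): a dict with "intrinsics" (3x3 intrinsics, pixels), "k1" (the pictures are not rectified: a ray, as slopes to the right and down, at radius r is drawn at 1 + k1 r^2 times it, then the intrinsics apply), "world_from_camera" (4x4, takes a point from camera to world coordinates). Camera axes: x right, y down, z forward; pixel columns grow to the right and rows downward; lengths in m; the calibration is good to about 2 mm. A picture is of the moment at which its call begins. calibration takes no time and is no camera call.
- job_done(): hands the job in, once; it reports no verdict.
The state is a dict: "time": time; "joint_pos": joint angles; "joint_vel": joint speeds; "joint_efforts": joint torques, N m; "tool_pos": TCP position; "tool_rot": TCP orientation; "contact_force": force on the tool from outside, world axes, zero at the start; "ft_torque": the same for the moment, N m; "gripper_width": opening from 0.0 (shut) to 1.0 (fully open).
Only numpy, scipy, OpenCV 4.12 (cv2) and the standard library are available. Lean on these libraries where they do the work, as an engineer would, in place of code of your own. Each camera call takes 0.05 s, during which the arm holds its last target.

### The job

Take the thermometer probe out of the heating block and stand it upright in the steel cup. Then take the block by its square post, rock it side to side until the two cheeks that clamp it have been pushed back and it comes free, lift it straight up, and finish while still holding it level and still, just clear (about 2 cm) above the cheeks and over its own well. Move the cheeks only with the block, never with the gripper, and leave the jar, the tube rack and the carton alone.

Things in the scene. Friction and masses are not known exactly. Their poses are not given: they have to be found in the camera images.
- heater: Fixed white bench heater, 220 (x) x 170 (y) x 42 mm high; origin at the centre of its underside on the bench, z up; small black panel on its -x front. In the middle of its flat top is a well 104 x 34 mm, 12 mm deep (floor 30 mm above the bench), long along the heater's x. 'Side to side' means along the heater's y.
- block_post (a point): Centre of the square grey post, 20 x 20 mm and 70 mm tall, on the middle of the heating block's top: 95 mm above the block's underside, 35 mm above its top face, 35 mm below the post's top. Gripped by its upper half, closing along the heater's y, the post leaves the fingers clear of the lips.
- block: Loose aluminium heating block (0.4 to 0.5 kg), 100 (x) x 30 (y) x 60 mm high without the post, in the well with 2 mm play all round; origin at the centre of its underside, axes as the heater's. The cheeks' lips stop a straight pull after 5 mm. Rocking it about its foot (about the heater's x) by some 0.23 rad to each side, raised 2 to 3 mm first, pushes the cheeks back enough.
- cheek_a (a joint): How far (m) the cheek on the heater's +y side is pushed out, 0 to 0.014 (stop); starts at 0 to 0.001. An upright dark steel bar 90 (x) x 12 (y) mm, top 92 mm above the bench, 1 mm from the block at 0. Slides with 8 N friction and stays where left. Its two steel lips (sizes: see cheek_b) let the centred block pass once this reads over 0.0085.
- cheek_b (a joint): The same for the cheek on the heater's -y side, pushed out to -y. Each cheek has two steel lips, 16 to 30 mm either side of its middle along x, undersides 95 mm and tops 105 mm above the bench; they reach 8.5 mm in over the block's top when the joint reads 0.
- probe_grip (a point): Centre of the probe's black grip, 16 mm in diameter and 70 mm long: 35 mm below the probe's top, 135 mm above its tip; z along the probe, up. The probe starts upright in an 11 mm hole, 40 mm deep, in the block's top, 40 mm from the post's middle towards the heater's +x; the post ends 10 mm above the grip's lower end.
- probe_tip (a point): Lower tip of the probe's steel rod.
- probe: Loose thermometer probe (50 g), 170 mm long: a steel rod 7 mm in diameter with a black cylindrical grip at its top; origin at its lower tip, z along it to the grip.
- cup: Loose round steel holder cup (0.45 kg), outer diameter 56 mm, inner 48 mm, 95 mm high, inner floor 8 mm up; origin at the centre of its underside. The probe may lean against its rim.
- jar: Bystander: closed jar, 60 mm in diameter, 85 mm high; origin at the centre of its underside.
- rack: Bystander: tube rack with capped tubes, 90 x 210 mm, 94 mm high; origin at the centre of its underside.
- carton: Bystander: flat carton 130 x 100 x 28 mm; origin at the centre of its underside.
Mind the look-alikes: they are no part of the job. Of the things that look like the probe, the smallest one is meant.

How it is judged:
By the outcome, as a careful person would: the job done as asked, in the order asked, and still so for the second after the job is handed in, while the arm keeps its last pose, push and grip.
It also fails if it takes over 51 s, if anything falls off the work surface, if the arm or the gripper's body presses on something with over 40 N, if the wrist force passes 120 N, or if a joint passes its speed limit or range.

## Working session

There is one attempt and no reset: what is moved stays moved. The work goes in short steps, Python scripts to look and compute and a tool call to move; the robot and the scene stay as the last step left them, time stands still between calls to the robot, and variables do not carry over. Pictures are saved under pics/ and viewed, and the job is handed in when it is done.

Besides the shell and the picture viewer there is one more tool, called as a command line: name --argument value ..., lists and objects as JSON in quotes. servo_tool: Moves the arm, as the interface text tells. Its arguments: {"type":"object","properties":{"deltas":{"type":"array","items":{"type":"array","items":{"type":"array","items":{"type":"number"}}}}},"required":["deltas"]}

```bash
mkdir -p pics
python3 - <<'E'
from plant import *
import cv2
for n in("scene","top"):
    f=grab_frame(n); cv2.imwrite(f"pics/{n}0.png",f[:,:,::-1]); c=calibration(n); print(n,c)
print(state())
E
```

```text
scene {'intrinsics': array([[470.78535936,   0.        , 326.86896445],
       [  0.        , 470.78535936, 242.43969097],
       [  0.        ,   0.        ,   1.        ]]), 'k1': -0.024343629294986638, 'world_from_camera': array([[ 0.15198056,  0.64888019, -0.74555778,  1.2823534 ],
       [ 0.98819026, -0.11467145,  0.10163891, -0.04121134],
       [-0.01954272, -0.75220008, -0.65864491,  0.71462042],
       [ 0.        ,  0.        ,  0.        ,  1.        ]])}
top {'intrinsics': array([[502.08742407,   0.        , 322.03712177],
       [  0.        , 502.08742407, 236.39643034],
       [  0.        ,   0.        ,   1.        ]]), 'k1': -0.003366326118837586, 'world_from_camera': array([[ 0.00292035, -0.99682658,  0.07955019,  0.53726103],
       [-0.99999005, -0.00317939, -0.00312984,  0.04485403],
       [ 0.00337282, -0.07954026, -0.99682595,  1.17031332],
       [ 0.        ,  0.        ,  0.        ,  1.        ]])}
{'time': 0.1, 'joint_pos': array([-1.37601102e+00,  5.33473906e-02,  1.61414287e+00, -2.76571148e-05,
        1.47603113e+00, -1.19020209e-01]), 'joint_vel': array([-0.00156377,  0.0003757 , -0.00222957, -0.00165751,  0.00144559,
       -0.00069541]), 'joint_efforts': array([ 2.16581925e-04, -3.94904280e+01, -3.71365857e+01, -1.59994679e-04,
        3.92736692e-03, -4.77913282e-07]), 'tool_pos': array([ 0.19280334, -0.59395994,  0.24915913]), 'tool_rot': array([-9.63154988e-04,  9.87715328e-01,  1.56260999e-01, -5.02793562e-05]), 'contact_force': array([ 0.51312316, -0.14591565,  0.1720755 ]), 'ft_torque': array([ 0.00686666, -0.04690801,  0.02129871]), 'gripper_width': 0.9988590846502168}
```

View pics/scene0.png

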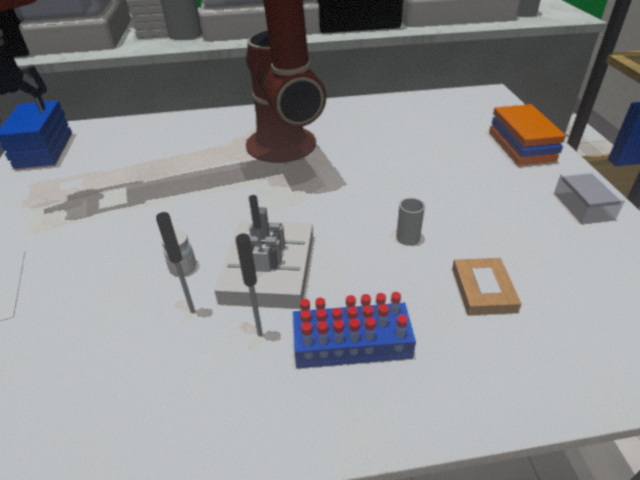

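View pics/top0.png

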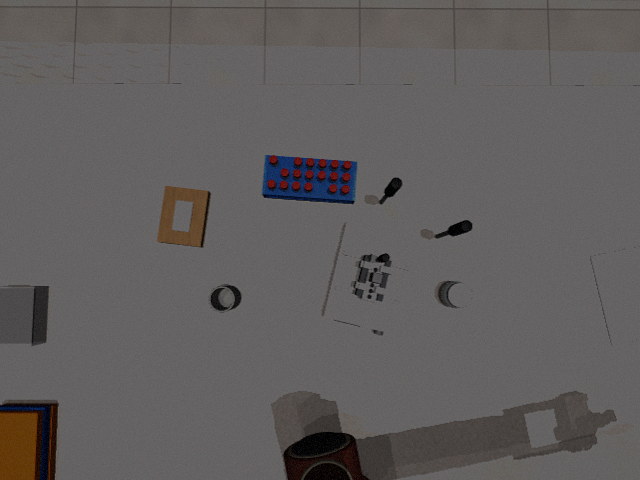

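Candidates for the probe, in scene pixels: a large black-gripped one at (170,240) standing on the table, another at (247,270) on the table, and the small one at (254,212) in the block. In the top view they are at (460,228), (395,186) and (383,258). By the description, the smallest one, in the block, is meant. Next I check it in a close crop.

Run:
```python
import cv2,numpy as np
a=cv2.imread("pics/scene0.png")[185:310,205:330]; b=cv2.imread("pics/top0.png")[215:345,310:440]
a=cv2.resize(a,(400,400),interpolation=cv2.INTER_CUBIC); b=cv2.resize(b,(400,400),interpolation=cv2.INTER_CUBIC)
b=np.clip(b.astype(float)*1.6,0,255).astype('uint8')
cv2.imwrite("pics/crop0.png",np.hstack([a,b]))
```

```text
(no output)
```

View pics/crop0.png

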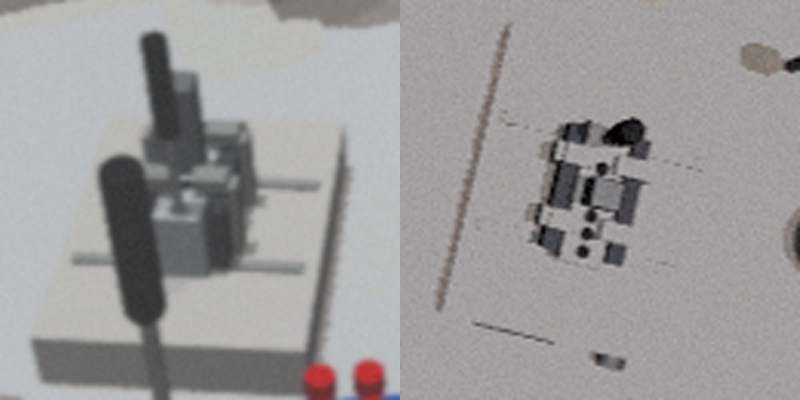

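Run:
```python
import cv2,numpy as np
a=cv2.imread("pics/scene0.png")[190:280,235:305]; b=cv2.imread("pics/top0.png")[245:312,340:400]
a=cv2.resize(a,(400,514),interpolation=cv2.INTER_CUBIC); b=cv2.resize(b,(400,514),interpolation=cv2.INTER_CUBIC)
a=np.clip(a.astype(float)*1.5,0,255).astype('uint8')
b=np.clip(b.astype(float)*1.6,0,255).astype('uint8')
cv2.imwrite("pics/crop1.png",np.hstack([a,b]))
```

```text
(no output)
```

View pics/crop1.png

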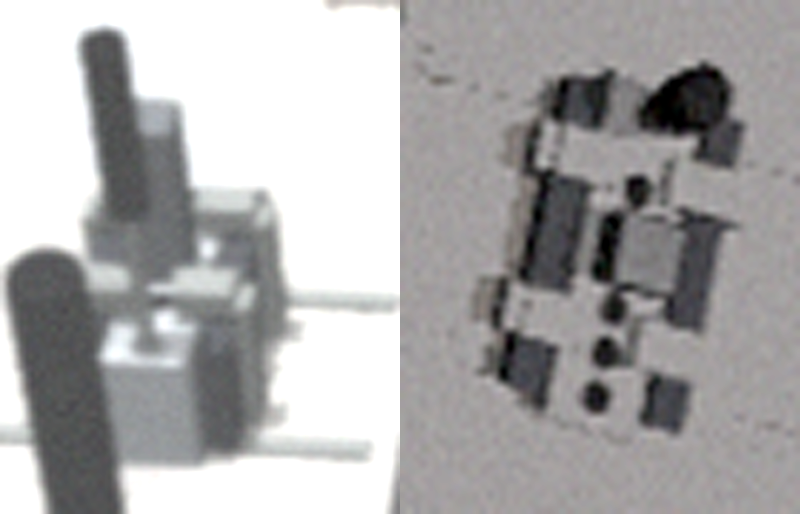

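```bash
cat > h.py <<'E'
import cv2,numpy as np
from plant import *
def ray(n,uv):
    c=calibration(n);K=c["intrinsics"];T=c["world_from_camera"]
    p=np.linalg.inv(K)@[uv[0],uv[1],1]
    d=p[:2].copy()
    for _ in range(10): d=p[:2]/(1+c["k1"]*(d@d))
    r=T[:3,:3]@[d[0],d[1],1]; return T[:3,3],r/np.linalg.norm(r)
def plane(n,uv,z):
    o,d=ray(n,uv); return o+d*(z-o[2])/d[2]
def tri(a,b):
    o1,d1=ray("scene",a);o2,d2=ray("top",b)
    s=np.linalg.lstsq(np.c_[d1,-d2],o2-o1,rcond=None)[0]
    p,q=o1+s[0]*d1,o2+s[1]*d2
    return (p+q)/2,np.linalg.norm(p-q)
def proj(n,X):
    c=calibration(n);T=c["world_from_camera"];X=T[:3,:3].T@(np.array(X)-T[:3,3]);s=X[:2]/X[2]
    s=s*(1+c["k1"]*(s@s));K=c["intrinsics"];return K[:2,:2]@s+K[:2,2]
def crop(src,x0,y0,w,h,k,out,g=1.0):
    a=cv2.imread(src)[y0:y0+h,x0:x0+w];a=cv2.resize(a,None,fx=k,fy=k,interpolation=cv2.INTER_CUBIC)
    a=np.clip(a*g,0,255).astype('uint8')
    for i in range(0,w,10): cv2.putText(a,str(x0+i),(i*k,10),0,.3,(0,0,255)); cv2.line(a,(i*k,12),(i*k,18),(0,0,255))
    for i in range(0,h,10): cv2.putText(a,str(y0+i),(0,i*k+4),0,.3,(0,0,255)); cv2.line(a,(22,i*k),(28,i*k),(0,0,255))
    cv2.imwrite(out,a)
E
python3 - <<'E'
from h import *
crop("pics/scene0.png",210,190,110,120,5,"pics/c2.png",1.2)
crop("pics/top0.png",315,215,90,125,4,"pics/c3.png",1.8)
g=cv2.imread("pics/scene0.png",0)
E
```

```text
(no output)
```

View pics/c2.png

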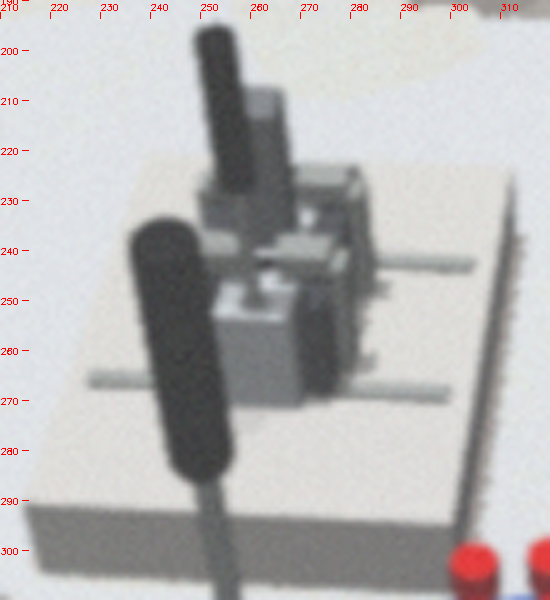

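View pics/c3.png

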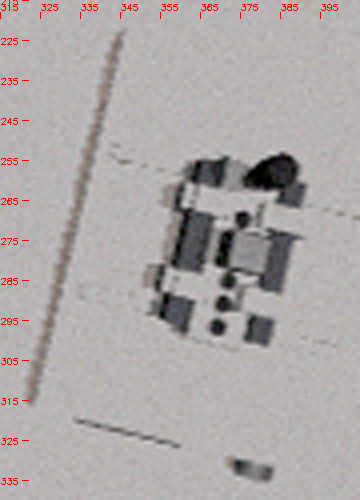

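Run:
```python
from h import *
np.set_printoptions(precision=4,suppress=True)
P=[plane("scene",u,.042)[:2] for u in [(215,291),(303,295.3),(312,223),(239,221)]]
nl,nr,fr,fl=P;print(P)
for a,b in [(fl,nl),(fr,nr),(nl,nr),(fl,fr)]: d=b-a;print(np.linalg.norm(d),np.degrees(np.arctan2(d[1],d[0])))
print("ctr",np.mean(P,0))
print("post",tri((262,208.5),(377,277.5)), plane("scene",(262,208.5),.16),plane("top",(377,277.5),.16))
print("probe",tri((252.5,196.5),(386,257)))
a=[plane("top",u,0) for u in [(344.5,222.5),(322.5,315)]];d=a[0]-a[1];print(a,np.degrees(np.arctan2(d[1],d[0])))
crop("pics/scene0.png",385,190,60,60,8,"pics/c4.png",1.2)
crop("pics/top0.png",200,275,60,50,8,"pics/c5.png",1.8)
```

```text
[array([ 0.6254, -0.1749]), array([ 0.6657, -0.0062]), array([0.4486, 0.0394]), array([ 0.4116, -0.1255])]
0.21939180196099797 -13.019780666037956
0.2218398604767304 -11.866134230938664
0.17344099935065616 76.5534364459471
0.16897341344353292 77.35700338560481
ctr [ 0.5378 -0.0668]
post (array([ 0.5356, -0.067 ,  0.1624]), np.float64(0.0031852888241628526)) [ 0.5327 -0.0655  0.16  ] [ 0.5355 -0.0688  0.16  ]
probe (array([ 0.5744, -0.0787,  0.22  ]), np.float64(0.0012677654404105547))
[array([ 0.6635, -0.0114,  0.    ]), array([0.4485, 0.0396, 0.    ])] -13.334966250504253
```

View pics/c4.png

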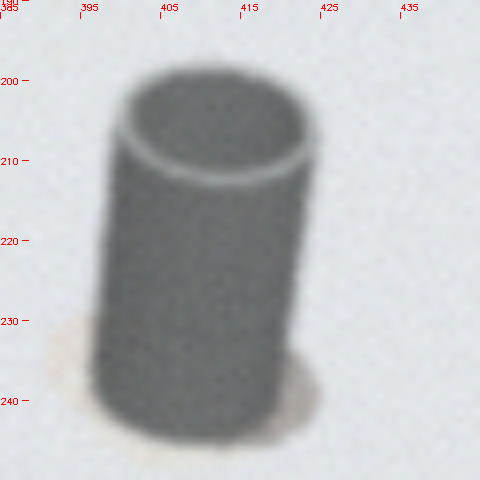

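View pics/c5.png

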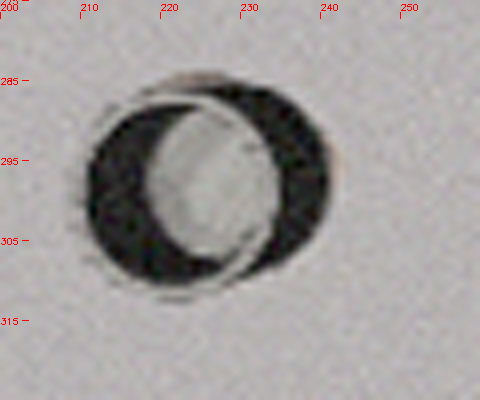

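Run:
```python
from h import *
np.set_printoptions(precision=4,suppress=True)
print("cup",tri((411.5,205.5),(222,298.7)),plane("scene",(411.5,205.5),.095),plane("top",(222,298.7),.095))
print("look1 top",tri((245,236),(397,181)),"base",plane("scene",(261,337),0))
print("look2",tri((163,214),(466,225)),"base",plane("scene",(193,313),0))
print("jar",plane("top",(456,295),.085))
print("rack corners",[plane("scene",u,.03) for u in [(293,335),(410,330)]])
c=np.array([.536,-.067]);t=np.radians(-12.9);x=np.array([np.cos(t),np.sin(t)])
for X in [(*c,.16),(*(c+.04*x),.22),(*(c+.04*x),.15)]: print(proj("scene",X),proj("top",X))
```

```text
cup (array([0.4896, 0.2551, 0.093 ]), np.float64(0.0018621625009165182)) [0.4921 0.2552 0.095 ] [0.4895 0.2538 0.095 ]
look1 top (array([ 0.715 , -0.0943,  0.2466]), np.float64(0.006253839446326025)) base [ 0.719  -0.0942 -0.    ]
look2 (array([ 0.6331, -0.2247,  0.245 ]), np.float64(0.0005712593260058744)) base [ 0.6374 -0.2253  0.    ]
jar [ 0.4983 -0.2471  0.085 ]
rack corners [array([ 0.7478, -0.0345,  0.03  ]), array([0.7722, 0.1765, 0.03  ])]
[261.3057 209.6003] [376.0834 277.2511]
[253.7052 196.5093] [384.1888 256.6559]
[258.1706 226.5205] [379.8232 258.0101]
```

servo_tool --deltas '[[[85,20,28,40,-0.5],[85,52,70,70,-1.5],[85,87,118,70,-2.5],[85,122,165,70,-3.5],[85,157,212,70,-5.15]]]'

```text
time: 0.72
tool_pos: [0.3503, -0.3811, 0.3199]
tool_rot: [-0.0, 0.993, -0.115, -0.0]
contact_force: [0.0, 0.0, 0.1]
gripper_width: 0.996
```

servo_tool --deltas '[[[60,35,47,0,0],[60,70,95,0,0],[60,105,142,0,0],[60,140,190,0,0],[60,170,231,0,0]]]'

```text
time: 1.35
tool_pos: [0.5204, -0.1498, 0.3198]
tool_rot: [-0.0, 0.994, -0.111, -0.0]
contact_force: [-0.4, -1.0, 0.2]
gripper_width: 0.706
```

servo_tool --deltas '[[[60,30,40,0,0],[60,54,73,-20,0],[60,54,73,-40,0],[60,54,73,-40,0]]]'

```text
time: 1.85
tool_pos: [0.5721, -0.0788, 0.2771]
tool_rot: [-0.0, 0.994, -0.112, -0.003]
contact_force: [-0.7, -0.8, 1.1]
gripper_width: 0.703
```

Run:
```python
from h import *
print(state()["tool_pos"],state()["gripper_width"])
for n in("scene","top"): cv2.imwrite(f"pics/{n}1.png",grab_frame(n)[:,:,::-1])
a=cv2.imread("pics/scene1.png")[110:290,180:340];b=cv2.imread("pics/top1.png")[200:380,300:460]
cv2.imwrite("pics/d1.png",np.hstack([cv2.resize(a,(400,450)),cv2.resize(b,(400,450))]))
```

```text
[ 0.57214098 -0.07883677  0.27714094] 0.7034574791057606
```

View pics/d1.png

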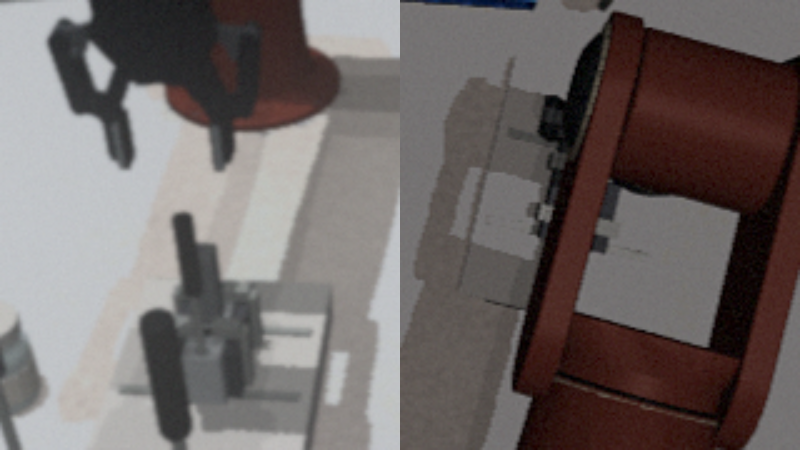

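servo_tool --deltas '[[[60,2,2,-35,0],[60,2,2,-70,0],[60,2,2,-87,0],[40,2,2,-87,0],[30,2,2,-87,0]]]'

```text
time: 2.58
tool_pos: [0.5766, -0.0775, 0.1954]
tool_rot: [0.0, 0.994, -0.112, 0.002]
contact_force: [0.4, 0.1, 1.1]
gripper_width: 0.353
```

Run:
```python
from h import *
print(state()["tool_pos"],state()["gripper_width"])
cv2.imwrite(f"pics/scene2.png",grab_frame("scene")[:,:,::-1])
crop("pics/scene2.png",205,150,100,90,6,"pics/d2.png",1.3)
```

```text
[ 0.57659501 -0.07745303  0.19540539] 0.35338714510927055
```

View pics/d2.png

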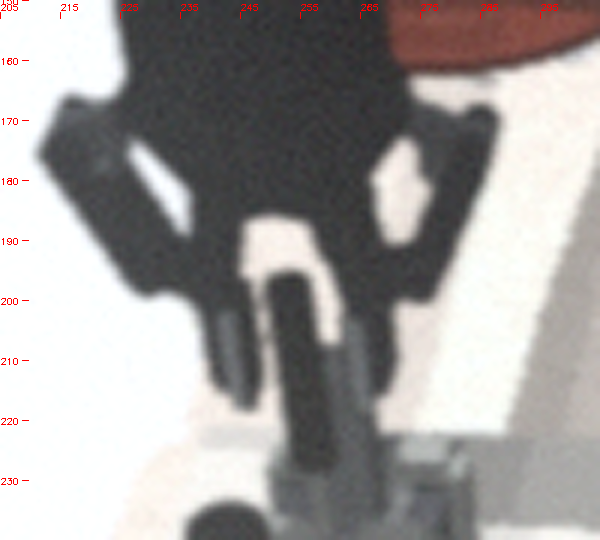

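servo_tool --deltas '[[[22,-2,-1,0,0],[10,-2,-1,0,0],[10,-2,-1,0,0],[10,-2,-1,0,0]]]'

```text
time: 3.12
tool_pos: [0.5743, -0.0782, 0.1947]
tool_rot: [0.0, 0.994, -0.112, 0.001]
contact_force: [-0.9, 0.0, 5.4]
gripper_width: 0.167
```

servo_tool --deltas '[[[10,0,0,25,0],[10,0,0,55,0],[10,0,0,85,0],[10,0,0,120,0],[10,0,0,120,0]]]'

```text
time: 3.75
tool_pos: [0.5749, -0.078, 0.3165]
tool_rot: [0.0, 0.994, -0.112, 0.003]
contact_force: [-0.7, 0.7, -0.9]
gripper_width: 0.17
```

Run:
```python
from h import *
s=state();print(s["tool_pos"],s["gripper_width"],s["contact_force"],s["joint_pos"])
cv2.imwrite(f"pics/scene3.png",grab_frame("scene")[:,:,::-1])
crop("pics/scene3.png",205,110,110,130,4,"pics/d3.png",1.3)
```

```text
[ 0.57487859 -0.07800495  0.31651186] 0.170264588219725 [-0.7458356   0.72496325 -0.89179601] [-2.63285165e-01 -8.80973394e-02  1.64258148e+00  3.74232188e-04
  1.58132820e+00  1.53141916e+00]
```

View pics/d3.png

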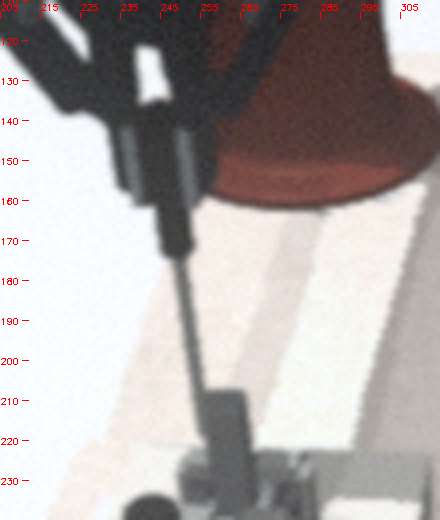

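servo_tool --deltas '[[[10,-7,30,0,0.5],[10,-21,80,0,2],[10,-35,137,0,3.5],[10,-49,193,0,5],[10,-63,248,0,6.5]]]'

```text
time: 4.42
tool_pos: [0.509, 0.1717, 0.3104]
tool_rot: [-0.0, 0.973, 0.229, -0.002]
contact_force: [0.2, -0.0, -0.4]
gripper_width: 0.171
```

servo_tool --deltas '[[[10,-15,55,0,1.5],[10,-22,85,-20,1.5],[10,-22,85,-45,1.5],[10,-22,85,-45,1.5]]]'

```text
time: 4.92
tool_pos: [0.4862, 0.2548, 0.2631]
tool_rot: [0.0, 0.953, 0.302, -0.004]
contact_force: [-0.0, -0.0, -0.7]
gripper_width: 0.167
```

Run:
```python
from h import *
s=state();print(s["tool_pos"],s["tool_rot"],s["gripper_width"])
for n in("scene","top"): cv2.imwrite(f"pics/{n}4.png",grab_frame(n)[:,:,::-1])
crop("pics/scene4.png",365,110,90,140,4,"pics/d4.png",1.3)
```

```text
[0.48624203 0.25480766 0.2631364 ] [ 1.29724495e-04  9.53142887e-01  3.02487354e-01 -4.47443023e-03] 0.16681645449180746
```

View pics/d4.png

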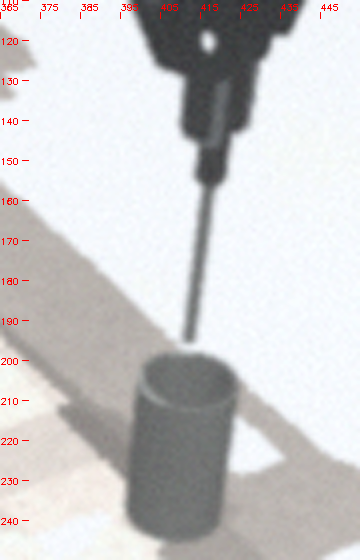

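View pics/top4.png

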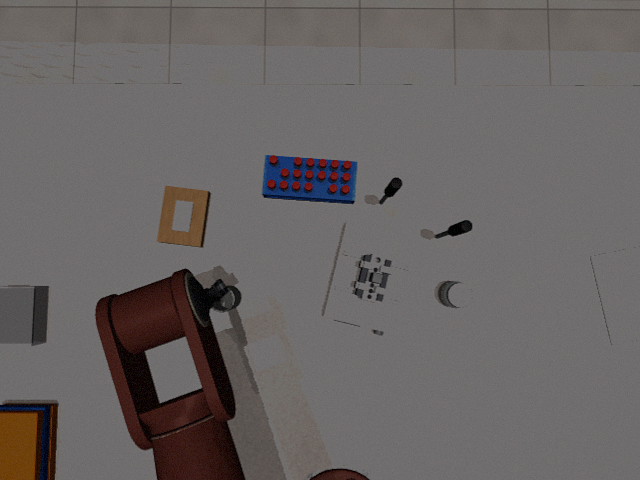

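Run:
```python
from h import *
print(plane("scene",(412,195),.118), proj("scene",(.4896,.2551,.108)),proj("scene",(.4862,.2548,.118)))
```

```text
[0.48506909 0.25601231 0.118     ] [411.73671571 200.01108698] [411.60717912 195.35816028]
```

servo_tool --deltas '[[[10,4,0,-15,0],[10,4,0,-45,0],[10,4,0,-75,0],[10,4,0,-100,0],[10,4,0,-105,0]]]'

```text
time: 5.65
tool_pos: [0.4918, 0.2543, 0.161]
tool_rot: [0.0, 0.953, 0.302, -0.002]
contact_force: [-0.3, -1.5, -0.4]
gripper_width: 0.171
```

servo_tool --deltas '[[[10,0,0,0,0],[10,0,0,-2,0],[10,0,0,-2,0]]]'

```text
time: 6.02
tool_pos: [0.4932, 0.2553, 0.1624]
tool_rot: [-0.0, 0.953, 0.302, 0.001]
contact_force: [0.4, 0.1, -0.8]
gripper_width: 0.174
```

servo_tool --deltas '[[[10,-2,-1,-4,0],[10,-2,-1,-8,0],[10,-2,-1,-9,0],[10,-2,-1,-9,0]]]'

```text
time: 6.52
tool_pos: [0.4908, 0.2542, 0.1527]
tool_rot: [-0.0, 0.953, 0.302, 0.0]
contact_force: [0.2, 0.2, 3.2]
gripper_width: 0.174
```

Run:
```python
from h import *
s=state();print(s["tool_pos"],s["contact_force"])
cv2.imwrite(f"pics/scene5.png",grab_frame("scene")[:,:,::-1])
crop("pics/scene5.png",365,110,90,140,4,"pics/d5.png",1.3)
```

```text
[0.49080691 0.25423959 0.15274591] [0.16065744 0.2389926  3.23959257]
```

View pics/d5.png

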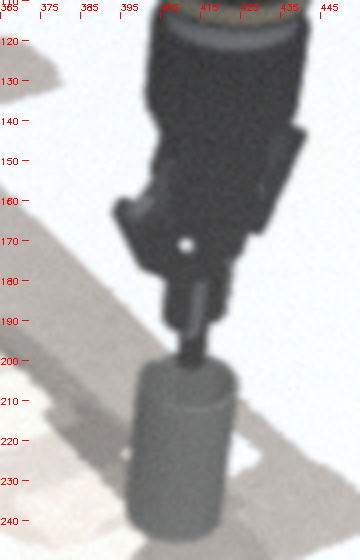

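servo_tool --deltas '[[[30,0,0,0,0],[45,0,0,0,0],[45,0,0,0,0],[45,0,0,20,0],[45,0,0,60,0]]]'

```text
time: 7.2
tool_pos: [0.4896, 0.2538, 0.2121]
tool_rot: [0.0, 0.953, 0.302, -0.002]
contact_force: [0.3, -0.3, 0.7]
gripper_width: 0.528
```

servo_tool --deltas '[[[45,0,0,50,0],[45,0,0,70,0],[45,0,0,70,0]]]'

```text
time: 7.58
tool_pos: [0.4915, 0.2545, 0.2849]
tool_rot: [-0.0, 0.953, 0.302, 0.002]
contact_force: [-0.0, 0.3, -0.5]
gripper_width: 0.525
```

Run:
```python
from h import *
s=state();print(s["tool_pos"],s["contact_force"])
cv2.imwrite(f"pics/scene6.png",grab_frame("scene")[:,:,::-1])
crop("pics/scene6.png",365,110,90,140,4,"pics/d6.png",1.3)
```

```text
[0.49151728 0.25447469 0.28493945] [-0.04387801  0.30177701 -0.52327419]
```

View pics/d6.png

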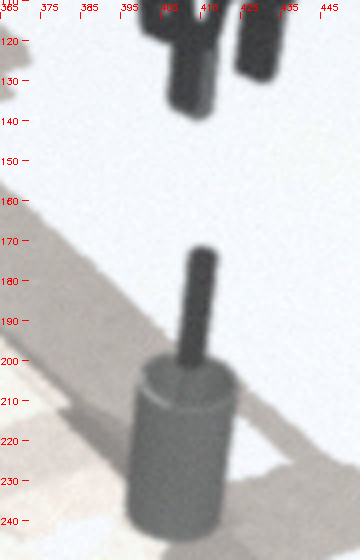

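servo_tool --deltas '[[[50,5,-30,10,1],[50,12,-85,10,2.5],[50,19,-142,10,4],[50,27,-200,10,5.5],[50,35,-255,10,7]]]'

```text
time: 8.25
tool_pos: [0.5245, -0.0026, 0.2892]
tool_rot: [-0.002, 0.78, 0.626, -0.002]
contact_force: [1.5, 0.5, 0.5]
gripper_width: 0.585
```

servo_tool --deltas '[[[50,6,-45,0,0],[50,10,-67,-20,0],[50,10,-67,-50,0],[50,10,-67,-80,0],[50,10,-67,-80,0]]]'

```text
time: 8.88
tool_pos: [0.5325, -0.0672, 0.2065]
tool_rot: [-0.004, 0.782, 0.624, -0.003]
contact_force: [-0.6, -0.3, -0.5]
gripper_width: 0.587
```

Run:
```python
from h import *
s=state();print(s["tool_pos"],s["tool_rot"],s["contact_force"],s["joint_pos"])
for n in("scene","top"): cv2.imwrite(f"pics/{n}7.png",grab_frame(n)[:,:,::-1])
crop("pics/scene7.png",215,140,100,150,4,"pics/d7.png",1.3)
```

```text
[ 0.53252651 -0.06716877  0.20651717] [-0.00429881  0.78178745  0.62352215 -0.00316723] [-0.57421629 -0.26608837 -0.51996183] [-2.64146013e-01 -1.21376427e-01  1.85663157e+00 -1.70670158e-05
  1.41701671e+00 -3.98493319e-02]
```

View pics/d7.png

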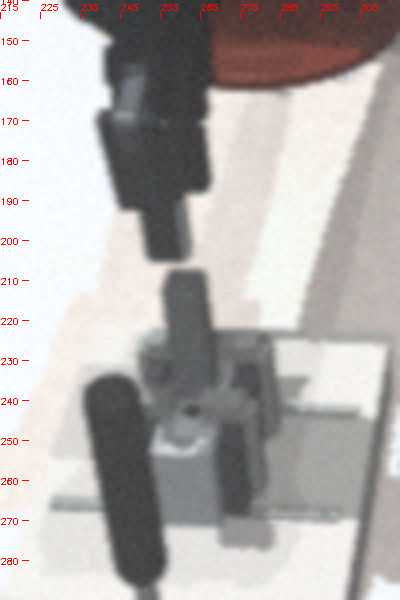

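View pics/top7.png

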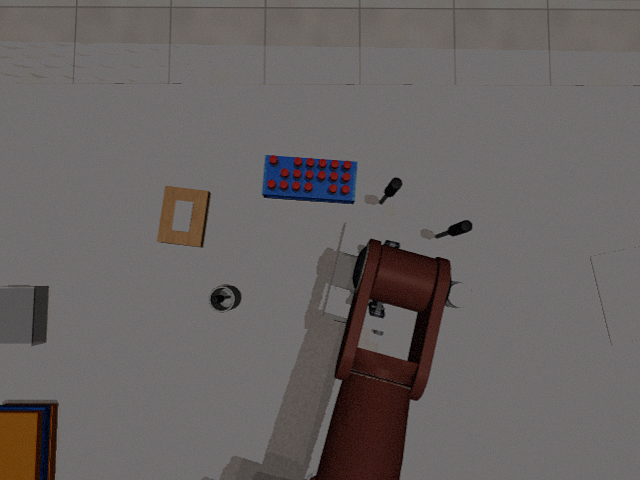

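servo_tool --deltas '[[[50,0,0,-25,0],[50,0,0,-50,0],[50,0,0,-66,0],[40,0,0,-66,0],[30,0,0,-66,0]]]'

```text
time: 9.6
tool_pos: [0.5365, -0.068, 0.1477]
tool_rot: [0.001, 0.782, 0.624, 0.001]
contact_force: [-0.3, 0.3, -0.0]
gripper_width: 0.351
```

servo_tool --deltas '[[[22,0,0,0,0],[12,0,0,0,0],[12,0,0,0,0],[12,0,0,0,0]]]'

```text
time: 10.1
tool_pos: [0.5362, -0.0681, 0.1478]
tool_rot: [0.001, 0.782, 0.624, 0.0]
contact_force: [-2.2, 0.1, 5.9]
gripper_width: 0.226
```

Run:
```python
from h import *
s=state();print(s["tool_pos"],s["tool_rot"],s["contact_force"],s["ft_torque"])
cv2.imwrite(f"pics/scene8.png",grab_frame("scene")[:,:,::-1])
crop("pics/scene8.png",215,140,100,150,4,"pics/d8.png",1.3)
```

```text
[ 0.5362441 -0.0680765  0.1477966] [7.02919761e-04 7.81717979e-01 6.23631563e-01 4.24386304e-04] [-2.24920228  0.09236658  5.86802757] [ 0.04142959  0.30575829 -0.0664938 ]
```

View pics/d8.png

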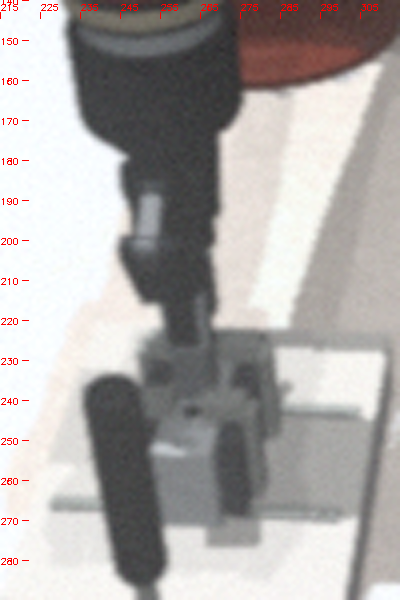

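servo_tool --deltas '[[[12,0,0,2,0],[12,0,0,3,0],[12,0,0,3,0]]]'

```text
time: 10.52
tool_pos: [0.5348, -0.0676, 0.1481]
tool_rot: [-0.001, 0.782, 0.624, -0.001]
contact_force: [0.5, -0.7, -4.2]
gripper_width: 0.226
```

servo_tool --deltas '[[[12,0.5,2.5,0,0],[12,1,5,0,0],[12,1.5,7,0,0],[12,2,9,0,0],[12,2,9,0,0]]]'

```text
time: 11.15
tool_pos: [0.5365, -0.061, 0.1489]
tool_rot: [0.001, 0.782, 0.623, -0.003]
contact_force: [-2.7, -7.3, -3.7]
gripper_width: 0.225
```

Run:
```python
from h import *
s=state();print(s["tool_pos"],s["tool_rot"],s["contact_force"],s["ft_torque"])
cv2.imwrite(f"pics/scene9.png",grab_frame("scene")[:,:,::-1])
crop("pics/scene9.png",215,140,100,150,4,"pics/d9.png",1.3)
```

```text
[ 0.53654338 -0.06099427  0.14887705] [ 0.00106131  0.78185022  0.62345776 -0.003086  ] [-2.69857239 -7.27391563 -3.71110006] [-1.73963362  0.76410506 -0.26404157]
```

View pics/d9.png

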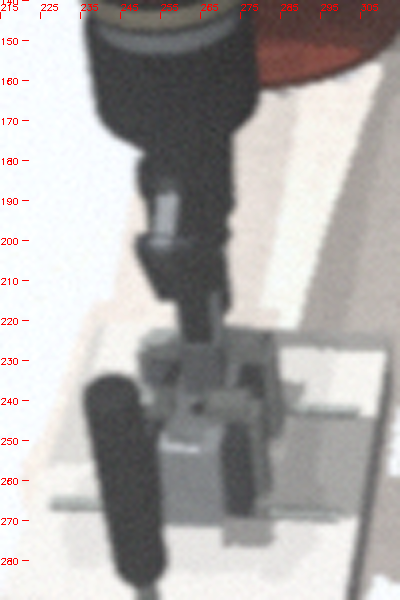

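servo_tool --deltas '[[[12,1,4,0,0],[12,2,8,0,0],[12,3,12,0,0],[12,3,12,0,0]]]'

```text
time: 11.7
tool_pos: [0.5397, -0.049, 0.1495]
tool_rot: [0.001, 0.782, 0.624, -0.003]
contact_force: [-4.6, -6.4, -1.7]
gripper_width: 0.225
```

servo_tool --deltas '[[[12,0.8,3.5,0,0],[12,1.6,7,0,0],[12,1.6,7,0,0]]]'

```text
time: 12.08
tool_pos: [0.5413, -0.0421, 0.1494]
tool_rot: [0.001, 0.782, 0.624, -0.003]
contact_force: [-5.6, -8.1, -1.7]
gripper_width: 0.224
```

Run:
```python
from h import *
s=state();print(s["tool_pos"],s["tool_rot"],s["contact_force"],s["ft_torque"])
cv2.imwrite(f"pics/scene10.png",grab_frame("scene")[:,:,::-1])
crop("pics/scene10.png",215,140,100,150,4,"pics/d10.png",1.3)
```

```text
[ 0.54131559 -0.04214673  0.14941386] [ 0.00137095  0.78178286  0.62354136 -0.00313811] [-5.62590568 -8.06799523 -1.656585  ] [-1.85664567  0.95207433 -0.20299075]
```

View pics/d10.png

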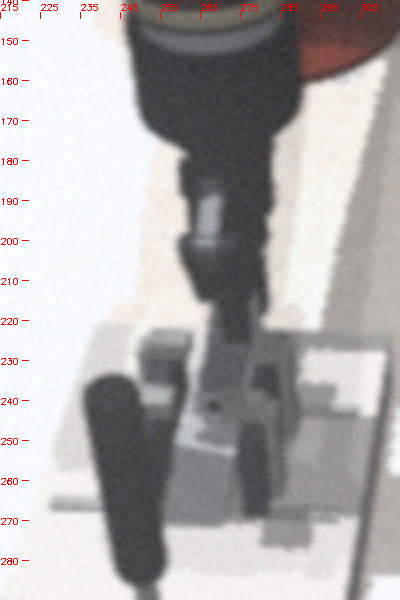

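servo_tool --deltas '[[[12,-1.4,-6,0,0],[12,-2.8,-12,0,0],[12,-4.2,-18,0,0],[12,-5.6,-24,0,0],[12,-6.6,-28,0,0]]]'

```text
time: 12.75
tool_pos: [0.5366, -0.0663, 0.1502]
tool_rot: [-0.001, 0.782, 0.623, 0.003]
contact_force: [1.4, 5.5, -1.1]
gripper_width: 0.224
```

servo_tool --deltas '[[[12,-1,-5,0,0],[12,-2,-10,0,0],[12,-3,-14,0,0],[12,-3,-14,0,0]]]'

```text
time: 13.25
tool_pos: [0.5338, -0.0794, 0.1507]
tool_rot: [-0.002, 0.782, 0.623, 0.003]
contact_force: [0.9, 7.9, 0.4]
gripper_width: 0.226
```

servo_tool --deltas '[[[12,-1,-4,0,0],[12,-2,-8,0,0],[12,-2.5,-11,0,0],[12,-2.5,-11,0,0]]]'

```text
time: 13.75
tool_pos: [0.5313, -0.0903, 0.1504]
tool_rot: [-0.002, 0.782, 0.623, 0.003]
contact_force: [0.7, 8.3, -0.0]
gripper_width: 0.228
```

Run:
```python
from h import *
s=state();print(s["tool_pos"],s["tool_rot"],s["contact_force"],s["ft_torque"])
cv2.imwrite(f"pics/scene11.png",grab_frame("scene")[:,:,::-1])
crop("pics/scene11.png",215,140,100,150,4,"pics/d11.png",1.3)
```

```text
[ 0.53126884 -0.0902674   0.15041462] [-0.00173388  0.78192566  0.6233602   0.00336473] [ 0.687425    8.30206997 -0.00970128] [ 2.00890282 -0.22206718 -0.2726549 ]
```

View pics/d11.png

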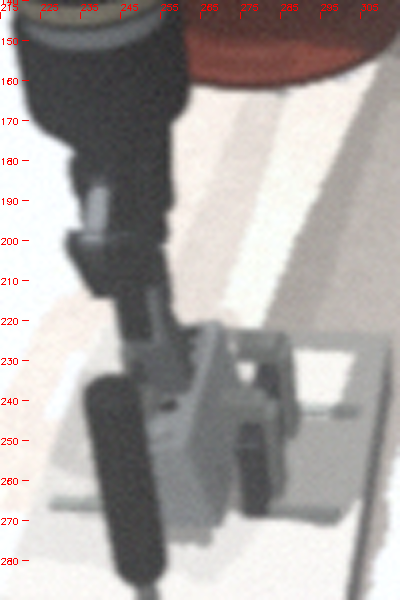

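servo_tool --deltas '[[[12,-0.5,-2,0,0],[12,-1,-4,0,0],[12,-1,-5,0,0],[12,-1,-5,0,0]]]'

```text
time: 14.3
tool_pos: [0.5302, -0.0948, 0.1502]
tool_rot: [-0.002, 0.782, 0.623, 0.004]
contact_force: [1.2, 9.6, 0.3]
gripper_width: 0.22
```

servo_tool --deltas '[[[12,1.3,6,0,0],[12,2.7,12,0,0],[12,4.1,18,0,0],[12,5.5,24,0,0],[12,6.2,27.3,0,0]]]'

```text
time: 14.92
tool_pos: [0.5354, -0.0725, 0.15]
tool_rot: [0.002, 0.782, 0.624, -0.002]
contact_force: [-2.2, -5.6, -1.5]
gripper_width: 0.222
```

servo_tool --deltas '[[[12,0,0,0,0]]]'

```text
time: 15.05
tool_pos: [0.5354, -0.0723, 0.15]
tool_rot: [0.002, 0.782, 0.624, -0.002]
contact_force: [-2.2, -4.0, -0.8]
gripper_width: 0.223
```

Run:
```python
from h import *
s=state();print(s["tool_pos"],s["tool_rot"],s["contact_force"],s["ft_torque"])
cv2.imwrite(f"pics/scene12.png",grab_frame("scene")[:,:,::-1])
crop("pics/scene12.png",215,140,100,150,4,"pics/d12.png",1.3)
```

```text
[ 0.53543577 -0.07227686  0.14995922] [ 0.00187565  0.78174059  0.62359906 -0.00153107] [-2.22818335 -3.98742823 -0.83556547] [-1.230858   0.3125275 -0.2129955]
```

View pics/d12.png

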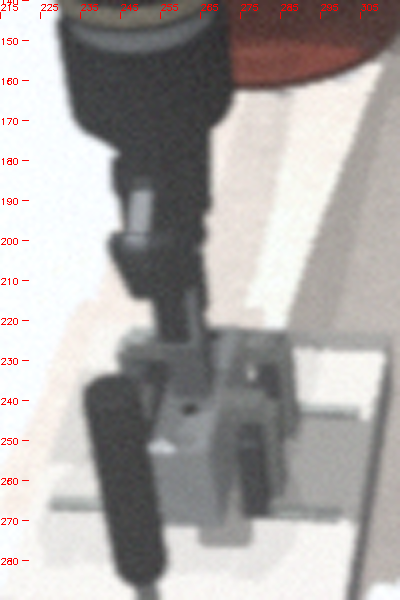

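servo_tool --deltas '[[[12,0.5,2,-1,0],[12,0.8,3.5,-2,0],[12,0.8,3.5,-2,0]]]'

```text
time: 15.48
tool_pos: [0.5365, -0.0692, 0.1485]
tool_rot: [0.002, 0.782, 0.624, -0.002]
contact_force: [-1.0, -4.3, -0.3]
gripper_width: 0.221
```

servo_tool --deltas '[[[30,0,0,0,0],[50,0,0,0,0],[50,0,0,0,0],[50,0,0,0,0]]]'

```text
time: 15.98
tool_pos: [0.5362, -0.0669, 0.1474]
tool_rot: [0.0, 0.782, 0.624, 0.0]
contact_force: [-0.6, 0.1, -0.3]
gripper_width: 0.586
```

Run:
```python
from h import *
s=state();print(s["tool_pos"],s["tool_rot"],s["contact_force"],s["ft_torque"])
cv2.imwrite(f"pics/scene13.png",grab_frame("scene")[:,:,::-1])
crop("pics/scene13.png",215,140,100,150,4,"pics/d13.png",1.3)
```

```text
[ 0.53623671 -0.06692209  0.14738786] [2.30596297e-05 7.81665632e-01 6.23697704e-01 1.15035178e-04] [-0.57265753  0.0929578  -0.26025006] [-0.01372435  0.00727256  0.03338333]
```

View pics/d13.png

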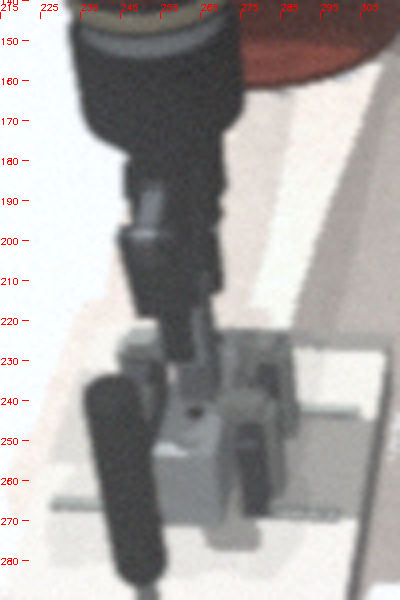

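servo_tool --deltas '[[[50,0,0,2,-1.6],[50,0,0,2,-3.3],[50,0,0,2,-5],[50,0,0,2,-6.7],[50,0,0,2,-8.4]]]'

```text
time: 16.65
tool_pos: [0.5361, -0.067, 0.1493]
tool_rot: [-0.0, 0.974, 0.229, 0.0]
contact_force: [0.1, 0.6, -0.3]
gripper_width: 0.586
```

servo_tool --deltas '[[[50,0,0,0,-1.6],[50,0,0,0,-3.3],[50,0,0,0,-5],[50,0,0,0,-6.6],[50,0,0,0,-6.6]]]'

```text
time: 17.27
tool_pos: [0.5361, -0.067, 0.1493]
tool_rot: [-0.0, 0.994, -0.111, -0.0]
contact_force: [-0.5, -0.3, 0.5]
gripper_width: 0.586
```

Run:
```python
from h import *
s=state();print(s["tool_pos"],s["tool_rot"],s["contact_force"],np.degrees(2*np.arctan2(s["tool_rot"][2],s["tool_rot"][1])))
cv2.imwrite(f"pics/scene14.png",grab_frame("scene")[:,:,::-1])
cv2.imwrite(f"pics/top14.png",grab_frame("top")[:,:,::-1])
crop("pics/scene14.png",215,140,100,150,4,"pics/d14.png",1.3)
crop("pics/top14.png",320,220,100,100,5,"pics/t14.png",1.8)
```

```text
[ 0.53614343 -0.06701298  0.14927605] [-3.80111110e-05  9.93843710e-01 -1.10791147e-01 -2.41666373e-05] [-0.45511129 -0.34191003  0.52084854] -12.721847515381647
```

View pics/d14.png

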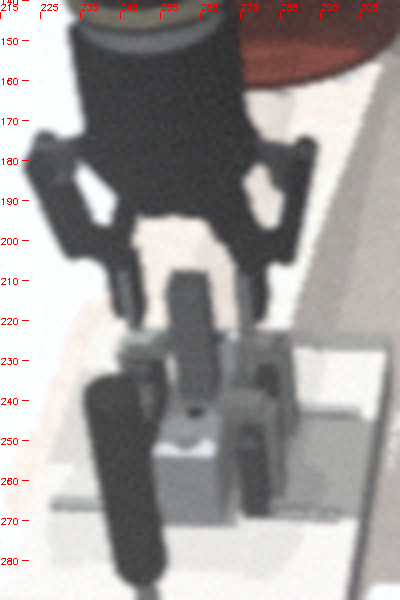

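View pics/t14.png

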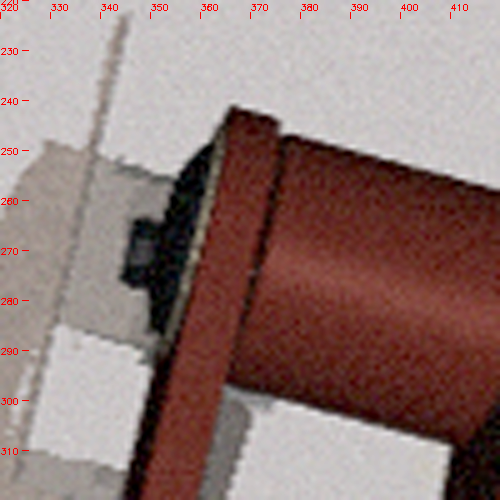

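servo_tool --deltas '[[[30,0,0,0,0],[20,0,0,0,0],[12,0,0,0,0],[12,0,0,0,0],[12,0,0,0,0]]]'

```text
time: 18.0
tool_pos: [0.5361, -0.0674, 0.1495]
tool_rot: [0.0, 0.994, -0.112, 0.0]
contact_force: [-1.5, -1.6, 0.5]
gripper_width: 0.221
```

servo_tool --deltas '[[[12,0,0,2,0],[12,0,0,4,0],[12,0,0,4,0]]]'

```text
time: 18.38
tool_pos: [0.5352, -0.067, 0.1522]
tool_rot: [-0.0, 0.994, -0.112, -0.001]
contact_force: [-0.3, -2.9, -6.3]
gripper_width: 0.22
```

servo_tool --deltas '[[[12,0,0,2,0],[12,0,0,4,0],[12,0,0,4,0]]]'

```text
time: 18.75
tool_pos: [0.536, -0.0671, 0.1575]
tool_rot: [0.0, 0.994, -0.112, -0.0]
contact_force: [-2.4, -1.8, -5.7]
gripper_width: 0.226
```

Run:
```python
from h import *
s=state();print(s["tool_pos"],s["contact_force"],s["ft_torque"],s["gripper_width"])
cv2.imwrite(f"pics/scene15.png",grab_frame("scene")[:,:,::-1])
crop("pics/scene15.png",215,140,100,150,4,"pics/d15.png",1.3)
```

```text
[ 0.53601428 -0.06710071  0.15751359] [-2.35480754 -1.77088496 -5.65667564] [-0.68528353  0.4875864  -0.14673918] 0.226267384028942
```

View pics/d15.png

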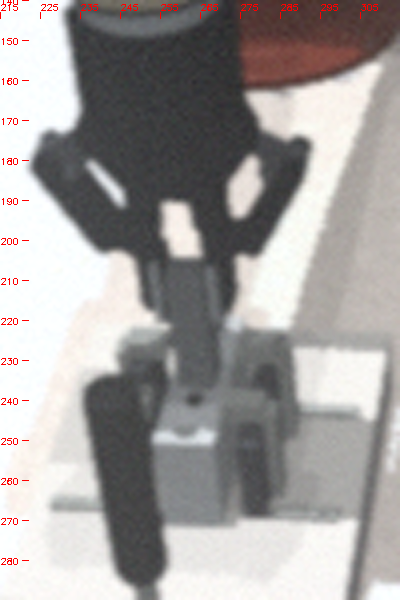

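servo_tool --deltas '[[[12,0,0,2,0],[12,0,0,4,0],[12,0,0,6,0],[12,0,0,6,0]]]'

```text
time: 19.3
tool_pos: [0.5364, -0.067, 0.1638]
tool_rot: [-0.0, 0.994, -0.112, 0.0]
contact_force: [-0.3, -2.2, -3.4]
gripper_width: 0.223
```

servo_tool --deltas '[[[12,0,0,2,0],[12,0,0,5,0],[12,0,0,8,0],[12,0,0,8,0]]]'

```text
time: 19.8
tool_pos: [0.5364, -0.067, 0.172]
tool_rot: [-0.0, 0.994, -0.112, 0.0]
contact_force: [-1.7, -2.1, -3.8]
gripper_width: 0.224
```

Run:
```python
from h import *
s=state();print(s["tool_pos"],s["contact_force"],s["ft_torque"],s["gripper_width"])
cv2.imwrite(f"pics/scene16.png",grab_frame("scene")[:,:,::-1])
crop("pics/scene16.png",215,140,100,150,4,"pics/d16.png",1.3)
```

```text
[ 0.53635439 -0.06703294  0.17195565] [-1.73256293 -2.10138073 -3.78527964] [-0.42020574  0.29096    -0.05328586] 0.22396716217632523
```

View pics/d16.png

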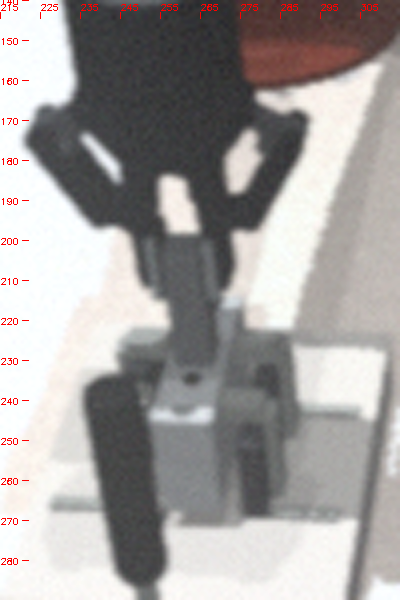

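servo_tool --deltas '[[[12,-0.5,-2,0,0],[12,-0.5,-2,0,0],[12,-0.5,-2,0,0]]]'

```text
time: 20.23
tool_pos: [0.5357, -0.0689, 0.1713]
tool_rot: [-0.0, 0.994, -0.112, 0.0]
contact_force: [-0.5, 0.1, -4.4]
gripper_width: 0.223
```

Run:
```python
from h import *
s=state();print(s["tool_pos"],s["contact_force"],s["ft_torque"],s["gripper_width"])
```

```text
[ 0.53572642 -0.06885881  0.17127709] [-0.48230357  0.08060733 -4.38833779] [ 0.0188923  -0.00824672  0.03094639] 0.22264452520786965
```

servo_tool --deltas '[[[12,0,0,4,0],[12,0,0,10,0],[12,0,0,17,0],[12,0,0,24,0],[12,0,0,30,0]]]'

```text
time: 20.85
tool_pos: [0.5358, -0.0691, 0.2021]
tool_rot: [0.0, 0.994, -0.112, 0.0]
contact_force: [0.3, 0.3, -5.4]
gripper_width: 0.223
```

servo_tool --deltas '[[[12,0,0,8,0],[12,0,0,17,0],[12,0,0,26,0],[12,0,0,35,0],[12,0,0,40,0]]]'

```text
time: 21.48
tool_pos: [0.5359, -0.0691, 0.2422]
tool_rot: [0.0, 0.994, -0.112, 0.001]
contact_force: [-0.2, 0.3, -4.2]
gripper_width: 0.224
```

servo_tool --deltas '[[[12,0,1,3,0],[12,0.5,1,3,0],[12,0.5,1,3,0],[12,0.5,1,3,0]]]'

```text
time: 21.98
tool_pos: [0.536, -0.068, 0.2439]
tool_rot: [-0.0, 0.994, -0.112, -0.0]
contact_force: [0.4, 0.3, -5.2]
gripper_width: 0.221
```

Run:
```python
from h import *
s=state();print(s["tool_pos"],s["contact_force"],s["ft_torque"],s["gripper_width"],np.abs(s["joint_vel"]).max())
cv2.imwrite(f"pics/scene17.png",grab_frame("scene")[:,:,::-1])
cv2.imwrite(f"pics/top17.png",grab_frame("top")[:,:,::-1])
crop("pics/scene17.png",200,110,140,180,3,"pics/d17.png",1.3)
```

```text
[ 0.53596892 -0.06803756  0.24386967] [ 0.43160883  0.28099168 -5.19011994] [ 0.03835141 -0.07205426 -0.02236042] 0.2213588653413126 0.0015282628358167353
```

View pics/d17.png

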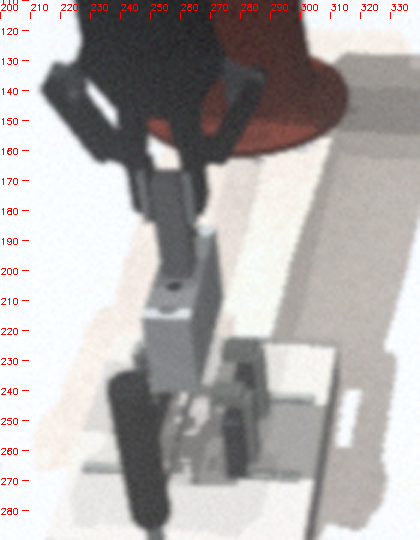

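View pics/scene17.png

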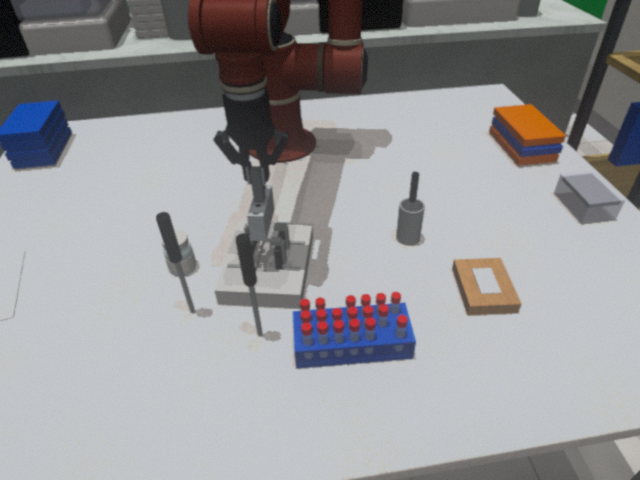

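Run:
```python
from h import *
np.set_printoptions(precision=1,suppress=True)
c=np.array([.536,-.068]);z0=.125;t=np.radians(-12.8);x=np.array([np.cos(t),np.sin(t)]);y=np.array([-x[1],x[0]])
a=cv2.imread("pics/scene17.png")[150:280,220:300];k=5
a=np.clip(cv2.resize(a,None,fx=k,fy=k,interpolation=cv2.INTER_CUBIC)*1.4,0,255).astype('uint8')
def d(p,col):
    u=proj("scene",p);cv2.circle(a,tuple(int(round((v-o)*k+k/2)) for v,o in zip(u,(220,150))),3,col,-1);return u
for sx in(-50,50):
  for sy in(-15,15):
    for z in (0,60):
      print(sx,sy,z,d((*(c+sx*x/1e3+sy*y/1e3),z0+z/1e3),(0,0,255)))
for sx in(-10,10):
  for sy in(-10,10): d((*(c+sx*x/1e3+sy*y/1e3),z0+.13),(0,255,0))
cv2.imwrite("pics/d18.png",a[:600])
```

```text
-50 -15 0 [259.8 208.3]
-50 -15 60 [256.4 184.3]
-50 15 0 [274.  208.7]
-50 15 60 [271.2 184.7]
50 -15 0 [250.6 239.7]
50 -15 60 [246.5 215.1]
50 15 0 [266.  240.2]
50 15 60 [262.5 215.5]
```

View pics/d18.png

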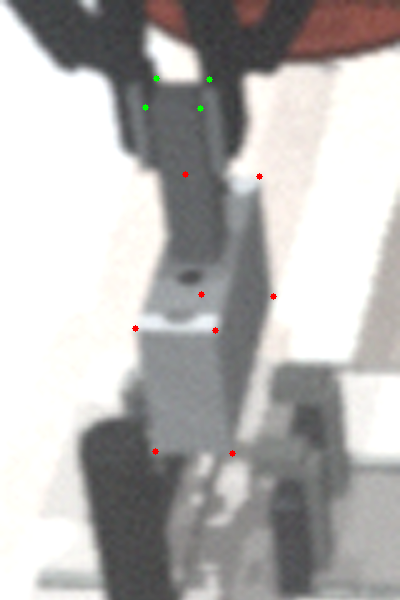

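Run:
```python
from h import *
fs=[]
for i in range(4): fs.append(grab_frame("scene")[:,:,::-1].astype(float))
f=np.mean(fs,0);cv2.imwrite("pics/scene19.png",f.astype('uint8'))
crop("pics/scene19.png",240,160,40,90,12,"pics/e.png",1.4)
a=cv2.imread("pics/e.png");cv2.imwrite("pics/e1.png",a[:600]);cv2.imwrite("pics/e2.png",a[480:])
crop("pics/scene14.png",240,200,40,75,8,"pics/e3.png",1.4)
```

```text
(no output)
```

View pics/e1.png

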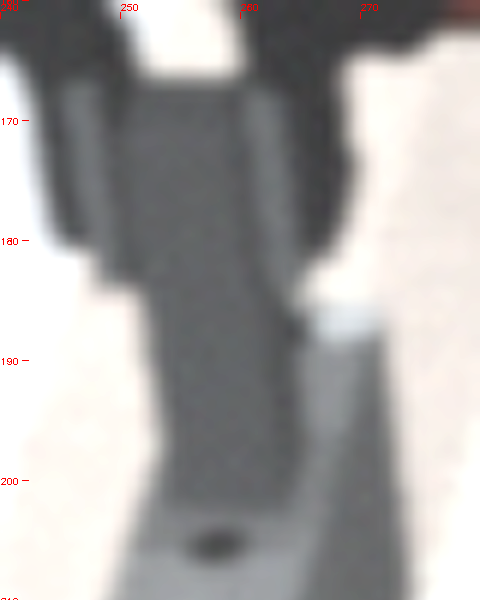

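View pics/e2.png

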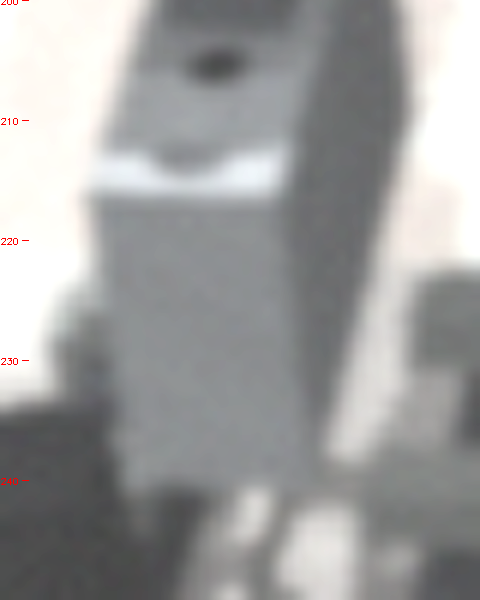

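View pics/e3.png

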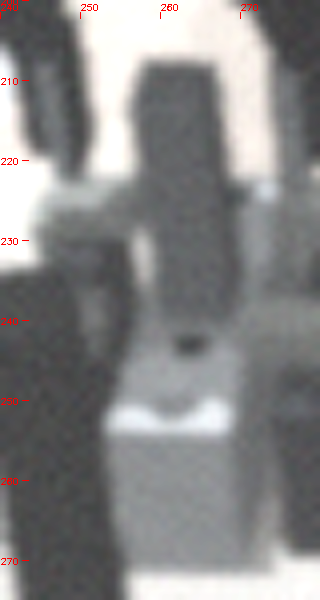

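Run:
```python
from plant import *
s=state();print(s["time"],s["tool_pos"],s["contact_force"],abs(s["joint_vel"]).max(),s["gripper_width"]);print(job_done())
```

```text
22.275 [ 0.53612856 -0.0680613   0.24425832] [ 0.87702558  0.07670526 -5.02594735] 0.0016967334365283594 0.2256123224524146
the job is handed in; nothing more can be done
None
```

The job is done and handed in at 22.3 s. The probe stands upright in the steel cup, and the gripper holds the block clear above the cheeks, over its well.

- **Rocking:** I gripped the post along the heater's x so the block could pivot, raised it about 3 mm, and rocked it about 26 to 28 mm at the post to each side. Both cheeks moved back. I then let it settle and regripped along the heater's y for the lift.
- **Last checks:**
  - The block's corners matched a level block to about 1 pixel, with at most about 1° of roll.
  - Its underside is about 125 mm above the bench, 2 cm above the lips.
  - The arm was still, and only the block's weight (about 5 N) was on the wrist.
  - The jar, rack and carton look unmoved.
- **What disagreed:** early in the lift the block rubbed on the +y side with about 2 to 3 N. A 2 mm shift toward -y cleared it, and the rest of the lift was free. The -y cheek was partly hidden from view, so its travel is inferred from the free lift.

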